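# Free a scraper from a sliding-jaw clamp and put it away in a raked tool rack

### The job

Slide the jaw of the clamp all the way back to free the wide scraper, and leave it open. Then put the scraper away, blade first, in the empty slot of the slanted wooden tool rack and push it fully home, without disturbing the jar, the wooden blank or the blue parts tray.

Things in the scene. Friction and masses are not known exactly. Their poses are not given: they have to be found in the camera images.
- scraper: Wide scraper, 0.2 to 0.35 kg. Origin: middle of its cutting edge; z up through the handle, y along the edge, x through the thickness. Steel blade 84 (y) x 4 (x), z 0 to 80; collar 50 x 14 at z 78 to 84; flat-sided brown wooden handle 44 (y) x 22 (x), z 83 to 141. Starts upright in the clamp's groove, edge 12 above the bench; may lean 3 degrees once the jaw is open.
- clamp: Grey sliding-jaw clamp, fixed. Origin: on the bench under the middle of the groove that holds the scraper; z up, y along the groove, x the way the jaw opens (roughly away from the robot). Base x -50 to 125, y -60 to 60; bed 47 high with the groove 5.5 wide, 35 deep, 88 long; fixed jaw at x -24 to -4 up to z 77.
- jaw (a joint): Steel sliding jaw, in m: 0 closed, 0.04 all the way back (clamp +x, end stop). Starts at 0 to 0.005, stays where left, needs 3 to 5 N. Closed, its two lips (|y| 27 to 41, z 95 to 103, reaching x -8 in the clamp frame) hook over the blade's shoulders beside the handle, so the scraper cannot be lifted until the jaw is back.
- jaw_knob (a point): Middle of the top of the jaw's upright wooden knob, 26 x 26, 40 tall, top 112 above the bench, on a post; 66 from the groove along clamp x when the jaw is at 0. Moves with the jaw.
- rack: Fixed tool rack: a shallow tray with two slotted pale wooden blocks, 130 wide, side by side at y +68 and -68. Origin: on the bench, mid-row; z up, y along the row, x roughly away from the robot. Tools go in down and away from the robot along (0.423, 0, -0.906), 25 degrees from vertical, blade width along y. Each block sits up to 10 off its nominal x either way (unknown; fixed): look or feel.
- mouth_left (a point): Nominal centre of the slot mouth of the rack's +y block (rack x -25, y 68, z 86). The true one is up to 10 to either side along rack x, same y and z. Slot 7 wide, 98 long (y), 60 deep, no chamfer; the flat face round it is square to the slot and reaches 30 to either side. Its floor is 32 above the bench; a scraper fully home stands on it with 20 of its blade showing.
- mouth_right (a point): The same for the -y block (rack x -25, y -68, z 86). The two blocks are shifted along x independently.
- parked_end (a point): End of the round dark handle of another tool, parked in the slot of one of the blocks (either one) and fixed there, standing out 127 from the face, raked 25 degrees. The scraper's slot is the one in the other block.
- jar: Bystander: amber glass jar with steel lid, 70 across, 85 tall; origin under its middle.
- blank: Bystander: pale wooden blank 80 x 130 x 35; origin under its middle.
- bits: Bystander: blue open plastic parts tray 90 x 130 x 45; origin under its middle.
Things that resemble listed ones, but are neither listed nor needed, are in the scene too. What is shaped like the scraper but pink is not meant.

How it is judged:
On the way, in this order (a step that is already met when the one before it is completed fails the run):
1. the jaw is slid back, past 32 of its 40 mm, with the scraper still standing in the clamp (value of joint jaw above 0.032 m and z of scraper in the frame of clamp below 0.02 m and horizontal distance between scraper and clamp below 0.015 m), for 0.2 s.
2. the scraper is lifted clear of the clamp's groove (z of scraper in the frame of clamp above 0.05 m), for 0.1 s.
At the end, for the whole second after the job is handed in: Scraper at rest in the empty slot, raked 25 degrees (21 to 29), its edge under 36 mm above the bench (floor 32), within 16 mm of the rack's middle in rack x, 11 mm of the block's middle in y, edge along rack y within 0.1 rad; jaw open more than 28 mm (z of scraper in the frame of rack below 0.036 m and x of scraper in the frame of rack between -0.016 and 0.016 m and (y of scraper in the frame of rack between 0.057 and 0.079 m or y of scraper in the frame of rack between -0.079 and -0.057 m) and angle between scraper's own z axis and vertical between 0.36 and 0.52 rad and angle between the y axis of scraper and the y axis of rack, either way round below 0.1 rad and linear speed of scraper below 0.01 m/s and value of joint jaw above 0.028 m); the robot touches nothing.
It fails at once if the jar is moved more than 20 mm (distance of jar from where it was at the start of the episode above 0.02 m).
It fails at once if the wooden blank is moved more than 20 mm (distance of blank from where it was at the start of the episode above 0.02 m).
It fails at once if the blue parts tray is moved more than 20 mm (distance of bits from where it was at the start of the episode above 0.02 m).
It also fails if it takes over 58 s, if anything falls off the work surface, if the arm or the gripper's body presses on something with over 40 N, if the wrist force passes 120 N, or if a joint passes its speed limit or range.

### The arm

A 7-joint arm with a two-finger parallel gripper is mounted at the origin on the work surface. World frame = base frame: x ahead of the robot, y to its left, z up, the work surface at z = 0. Lengths are in m, angles in rad, forces in N, time in s.
With the tool pointing down it reaches from about 0.4 to 0.85 m from the base axis. Payload 10.4 kg.
Tool frame: the origin (TCP) lies at the very end of the fingers, on their centre line; the grasp point (between the pads) lies 19 mm behind it; z points along the fingers, y is the line along which they close (so a half turn about z gives the same grasp; the last joint's range is limited). The gripper opens to 87 mm and grips with 3 to 60 N. Pads are 19 mm wide; open, the fingers measure 117 mm over their backs; the gripper's body (75 mm by 190 mm) begins 51 mm behind the grasp point.
Start: joints at [-1.261, 0.332, -0.065, 1.46, 0.022, 1.35, -0.088], TCP at [0.204, 0.591, 0.223] pointing down, gripper open.
Joint ranges: [-2.6, 2.6], [-0.5, 2.12], [-1.47, 1.34], [0.16, 2.42], [-1.27, 4.41], [0.06, 2.06], [-2.6, 2.6]. Speed limits (rad/s): [2.22, 2.22, 2.79, 2.79, 3.14, 3.14, 3.14].

### API

Orientations are given as a unit quaternion [x, y, z, w].
In Python, from bench import status, camera, order gives the robot as it stands.
- The arm moves only by the tool jog_arm, never from a script. Its argument "plan" is a list of rows, each a list of 7 numbers: the turn, a rotation vector about the tool's x, y, z in rad, then the shift along the tool's x, y, z in mm, then the opening, from -1 (shut) to 1 (fully open). A call has 1 to 12 rows; each row is the pose to reach, as a shift and turn from the pose commanded when the call began, along the tool's axes at that moment; what a row does not reach only later rows make up. A row lasts 1/10 s, in which the tool goes at most 50 mm and 8.59 degrees, less where a joint would pass 70% of its speed; a pose out of reach is approached as far as the arm can. A call with a gripper value outside its range is refused whole. The fingers move at their own pace and stop on an object; "squeeze" is the grip in N (left out, the last holds). Time passes only in rows, so rows that repeat a pose let the fingers close. It gives the time, the measured TCP pose, the force, the opening and the grip force at its end, in the units of the state.
- status.read_state(): the state, without advancing time (a new reading comes with each control period).
- camera(name): name is "scene" or "top" or "wrist"; returns a dict with "image" (480x640x3 uint8, red, green, blue), "z_map" (480x640 float32, m along the optical axis (not along the pixel's ray), 0 where there is no reading), "fx", "fy", "cx", "cy" (pixels), "world_from_camera" (4x4, takes a point from camera to world coordinates); the wrist camera has in their place "mount" (4x4, takes a point from camera to tool coordinates, whose origin is the TCP and whose axes are the flange's). Camera axes: x right, y down, z forward; pixel columns grow to the right and rows downward; lengths in m; the calibration is good to about 2 mm. The wrist camera is an equidistant fisheye: a pixel r from the principal point sees the ray r / f radians off the axis. A picture is of the moment at which its call begins: read the wrist's pose just before it.
- order.close_job(): hands the job in; it is judged then, once.
The state is a dict: "time": time; "joint_positions": joint angles; "joint_vel": joint speeds; "joint_torque": joint torques, N m; "ee_pos": TCP position; "eef_rot": TCP orientation; "ft_force": force on the tool from outside, world axes, zero at the start; "torque": the same for the moment, N m; "width": finger opening in m; "grip_force": force on a finger pad.
Only numpy, scipy, OpenCV 4.12 (cv2) and the standard library are available. Lean on these libraries where they do the work, as an engineer would, in place of code of your own. Each camera call takes 0.05 s, during which the arm holds its last target. There are 200 camera calls.

## Working session

There is one attempt and no reset: what is moved stays moved. The work goes in short steps, Python scripts to look and compute and a tool call to move; the robot and the scene stay as the last step left them, time stands still between calls to the robot, and variables do not carry over. Pictures are saved under pics/ and viewed, at most 10 in all, crops included, and the job is handed in when it is done.

Besides the shell and the picture viewer there is one more tool, called after "Call:" by a JSON object that holds its "method" and its "body", one argument or row to a line. jog_arm: Moves the arm, as the interface text tells. Its arguments: {"type":"object","properties":{"plan":{"type":"array"},"squeeze":{"type":"number"}},"required":["plan"]}

```bash
mkdir -p pics; ls
cat > h.py <<'E'
import numpy as np,cv2,pickle
from bench import status,camera,order
from scipy.spatial.transform import Rotation as R
def grab(n):
    s=status.read_state(); c=camera(n); c['state']=s
    pickle.dump(c,open(f'{n}.pkl','wb')); return c
def cloud(c):
    z=c['z_map']; v,u=np.mgrid[:480,:640]
    p=np.stack([(u-c['cx'])/c['fx']*z,(v-c['cy'])/c['fy']*z,z],-1)
    T=c['world_from_camera']; return p@T[:3,:3].T+T[:3,3]
def save(im,n): cv2.imwrite(f'pics/{n}.png',im[...,::-1])
E
python3 - <<'E'
from h import *
a=grab('scene');b=grab('top')
save(a['image'],'scene0');save(b['image'],'top0')
for c in(a,b): print(c['fx'],c['cx'],c['cy'],np.round(c['world_from_camera'],3).tolist(), (c['z_map']>0).mean())
print(status.read_state())
E
```

```text
pics
611.877092291304 316.3754871884266 238.66744245775294 [[-0.725, 0.485, -0.488, 1.125], [0.688, 0.507, -0.518, 0.554], [-0.004, -0.712, -0.702, 0.887], [0.0, 0.0, 0.0, 1.0]] 0.9960579427083334
454.80057972904984 315.4266278684945 237.02703320899778 [[0.134, -0.971, 0.199, 0.44], [-0.991, -0.131, 0.028, -0.019], [-0.001, -0.201, -0.98, 0.994], [0.0, 0.0, 0.0, 1.0]] 0.9958723958333333
{'time': 0.1, 'joint_positions': array([-1.26060169,  0.33279069, -0.06471281,  1.46081934,  0.0216177 ,
        1.34989363, -0.08851247]), 'joint_vel': array([ 0.00061194, -0.00037532, -0.00116733, -0.00352543, -0.00102886,
        0.00127318,  0.00072647]), 'joint_torque': array([ 2.33020728e-03, -6.24547863e+01,  2.55384977e-02, -3.90723753e+01,
       -6.12717192e-02,  3.65200569e-02,  9.21700280e-05]), 'ee_pos': array([0.20407232, 0.59039888, 0.2218629 ]), 'eef_rot': array([ 1.65619659e-01,  9.86189515e-01, -6.03659501e-04, -6.75570101e-05]), 'ft_force': array([-0.2011268 , -0.30180266,  0.45839948]), 'torque': array([-0.02742376,  0.04281789,  0.00271114]), 'grip_force': 0.0, 'width': 0.0873799168429092}
```

View pics/scene0.png

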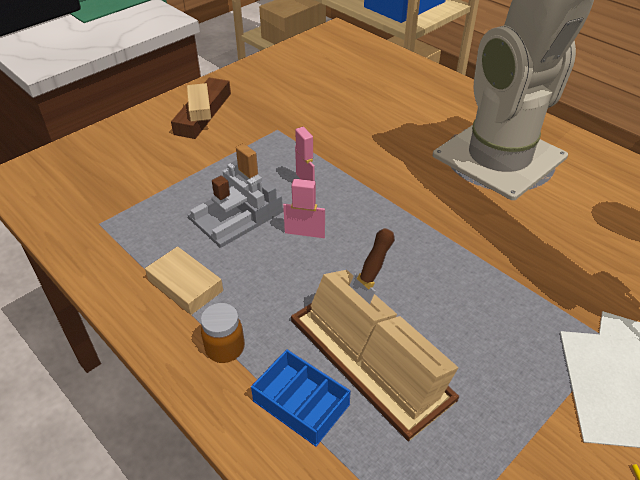

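View pics/top0.png

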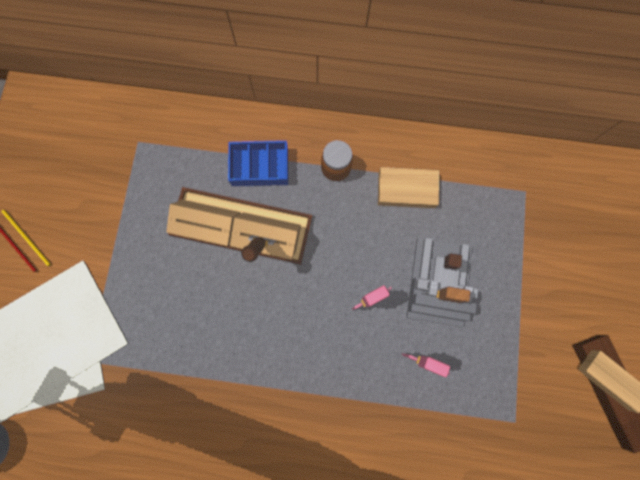

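Scene view: the brown scraper handle is at (246,160) with the knob at (220,187). The parked dark handle is at (378,250) and the empty block at (415,350). In the top view the same things are at (455,295), (453,261), (253,248) and (200,224).
Candidates for the scraper are the brown handle at top (455,295) and the pink ones at (375,297) and (430,367). The brown one stands in the clamp and the pink ones are excluded.

Run:
```python
from h import *
a=pickle.load(open('scene.pkl','rb'));b=pickle.load(open('top.pkl','rb'))
def crop(c,x0,y0,w,h,k): return cv2.resize(c['image'][y0:y0+h,x0:x0+w],None,fx=k,fy=k,interpolation=cv2.INTER_CUBIC)
i1=crop(b,400,225,100,100,3.9);i2=crop(b,155,180,165,100,3.9)[:, :400*2]
i3=crop(a,180,130,120,120,3.25)
save(np.hstack([i1,i3]),'clampc')
P={n:cloud(c) for n,c in(('s',a),('t',b))}
def rect(pts):
    r=cv2.minAreaRect(pts[:,:2].astype(np.float32)*1000); return np.round(r[0],1),np.round(r[1],1),round(r[2],1)
for n,c in(('s',a),('t',b)):
    p=P[n]; x,y,z=p[...,0],p[...,1],p[...,2]
    im=c['image'].astype(int); hsv=cv2.cvtColor(c['image'],cv2.COLOR_RGB2HSV)
    box=(x>.2)&(x<.75)&(y>-.5)&(y<.45)
    for lo,hi in((.145,.16),(.1,.12)):
        m=box&(z>lo)&(z<hi)&(hsv[...,1]>90)&(y<-.2)&(hsv[...,0]<25)
        nl,lab,st,ce=cv2.connectedComponentsWithStats(m.astype(np.uint8))
        for i in range(1,nl):
            if st[i,4]>8: q=p[lab==i]; print(n,lo,st[i].tolist(),rect(q),np.median(q[:,2]).round(4))
    # blocks
    for nm,yy in (('blk',1),):
        m=box&(y>.05)&(z>.06)&(z<.125)&(hsv[...,1]<190)
        q=p[m]; print(n,'blk',rect(q),q.min(0),q.max(0))
    m=box&(y>.05)&(z>.13); q=p[m]; k=np.argsort(-q[:,2])[:20]; print('parked',q[k].mean(0),len(q))
```

```text
s 0.145 [236, 143, 20, 17, 194] (array([ 543.5, -269.8]), array([47.6, 23. ]), 84.9) 0.1533
s 0.1 [238, 161, 20, 17, 146] (array([ 550.4, -267.2]), array([20.6, 47. ]), 22.3) 0.1095
s 0.1 [212, 176, 17, 15, 168] (array([ 612.7, -271.1]), array([28.2, 25.9]), 85.0) 0.1113
s blk (array([622.2, 180.3]), array([263.7,  78. ]), 85.7) [0.57510363 0.05000515 0.06002183] [0.66931232 0.31379161 0.12490325]
parked [0.56181643 0.11580358 0.20583081] 832
t 0.145 [445, 287, 25, 15, 284] (array([ 540.4, -269. ]), array([43. , 21.7]), 88.7) 0.1522
t 0.1 [448, 255, 13, 12, 121] (array([ 609.7, -270.6]), array([22.2, 22.7]), 5.6) 0.1115
t 0.1 [439, 290, 4, 9, 23] (array([ 540.3, -248.1]), array([ 1.6, 15.2]), 89.8) 0.1103
t blk (array([621.6, 179.8]), array([265.4,  73.3]), 85.5) [0.57498964 0.05002518 0.06015009] [0.66826499 0.31383044 0.12414868]
parked [0.56086724 0.11599207 0.2049428 ] 379
```

View pics/clampc.png

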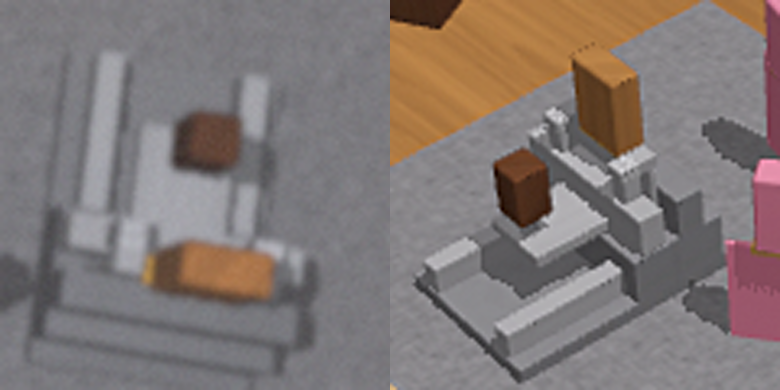

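The crop confirms it: the brown wooden handle stands in the clamp between the two lips, with the dark knob behind it. Next are the rack face and slot, and the clamp yaw.

Run:
```python
from h import *
a=pickle.load(open('scene.pkl','rb'));b=pickle.load(open('top.pkl','rb'))
for n,c in(('s',a),('t',b)):
    p=cloud(c); x,y,z=p[...,0],p[...,1],p[...,2]
    r=R.from_euler('z',-4.4,degrees=True).as_matrix(); 
    q=(p-np.array([.62,.18,0]))@r  # approx rack axes
    for nm,lo,hi in(('L',.01,.125),('R',-.125,-.01)):
        m0=(q[...,1]>lo)&(q[...,1]<hi)&(q[...,2]>.06)&(q[...,2]<.13)&(abs(q[...,0])<.1)
        Q=p[m0]
        # ransac: pts with normal near nominal
        nrm=r@np.array([-.423,0,.906]); d=Q@nrm; h,e=np.histogram(d,200); k=e[h.argmax()]
        I=Q[abs(d-k)<.003]; cc=I.mean(0); N=np.linalg.svd(I-cc)[2][2]; N*=np.sign(N[2])
        print(n,nm,'normal',N.round(3),len(I),'off',(N@cc).round(4), 'rake',np.degrees(np.arccos(N[2])).round(1),'yaw',np.degrees(np.arctan2(-N[1],-N[0])).round(1), 'rect3d range',((I-np.array([.62,.18,0]))@r).min(0).round(4),((I-np.array([.62,.18,0]))@r).max(0).round(4))
        # dark pixels in face region
        f=np.zeros((480,640),np.uint8); f[m0]=0
        f[m0&(abs(p@nrm-k)<.004)]=1
        f2=cv2.morphologyEx(f,cv2.MORPH_CLOSE,np.ones((7,7)))
        v=c['image'].max(-1); face=np.median(v[f>0])
        dk=(cv2.erode(f2,np.ones((5,5)))>0)&(v<face*.72)
        vv,uu=np.nonzero(dk)
        ray=np.stack([(uu-c['cx'])/c['fx'],(vv-c['cy'])/c['fy'],np.ones(len(uu))],-1)@c['world_from_camera'][:3,:3].T
        o=c['world_from_camera'][:3,3]; t=(N@cc-o@N)/(ray@N); S=o+t[:,None]*ray
        if len(S)>10:
            SR=(S-np.array([.62,.18,0]))@r
            print('  slot',len(S),'mean',S.mean(0).round(4),'mid-range rack', ((SR.min(0)+SR.max(0))/2).round(4),np.ptp(SR,axis=0).round(4), 'dir fit',np.degrees(np.arctan2(*np.linalg.svd(S-S.mean(0))[2][0][[0,1]])).round(1))
    # clamp: bed/base edges
    m=(y<-.18)&(y>-.36)&(x>.45)&(x<.72)&(z>.012)&(z<.14); Q=p[m]
    print(n,'clamp',cv2.minAreaRect((Q[:,:2]*1000).astype(np.float32)))
    for zl,zh in((.012,.03),(.04,.052),(.07,.082),(.09,.106)):
        G=p[m&(z>zl)&(z<zh)]; 
        if len(G)>20: print('   ',zl,len(G),cv2.minAreaRect((G[:,:2]*1000).astype(np.float32)))
save(np.hstack([cv2.resize(b['image'][180:270,155:320],None,fx=2.4,fy=2.4),cv2.resize(a['image'][255:445,280:470],(396,396))[:216] ]),'rackc') if 0 else None
```

```text
s L normal [-0.415  0.035  0.909] 1543 off -0.1684 rake 24.6 yaw -4.8 rect3d range [-0.0368  0.01    0.0709] [0.0234 0.1247 0.1032]
  slot 75 mean [0.6184 0.2512 0.0871] mid-range rack [-0.0072  0.0673  0.0869] [0.0042 0.0914 0.0019] dir fit 4.5
s R normal [-0.417  0.036  0.908] 1012 off -0.1701 rake 24.7 yaw -4.9 rect3d range [-0.0355 -0.1248  0.0716] [ 0.0225 -0.0101  0.1026]
  slot 45 mean [0.6048 0.111  0.086 ] mid-range rack [-0.0152 -0.0703  0.0836] [0.0196 0.0932 0.0087] dir fit 9.3
s clamp ((580.9452514648438, -270.39849853515625), (127.59132385253906, 174.804443359375), 88.99918365478516)
    0.012 1297 ((579.9683837890625, -267.5581359863281), (121.44727325439453, 177.4080047607422), 85.9630126953125)
    0.04 262 ((580.8028564453125, -254.8819580078125), (89.98897552490234, 157.6104736328125), 34.18400955200195)
    0.07 603 ((555.9185180664062, -259.2693176269531), (101.41839599609375, 121.0892105102539), 38.62458801269531)
    0.09 355 ((580.3624877929688, -267.00323486328125), (90.31178283691406, 88.18716430664062), 6.062222003936768)
t L normal [-0.418  0.035  0.908] 1
[... 325 characters left out ...]
 0.0214 -0.0101  0.101 ]
  slot 204 mean [0.5971 0.0936 0.0821] mid-range rack [-0.0173 -0.069   0.0816] [0.0261 0.0968 0.012 ] dir fit -164.3
t clamp ((578.3187255859375, -270.85662841796875), (121.5215835571289, 174.7969512939453), 88.05113983154297)
    0.012 764 ((578.10595703125, -270.05450439453125), (120.7789306640625, 174.50686645507812), 87.67027282714844)
    0.04 569 ((560.3005981445312, -270.228759765625), (120.8759765625, 114.89070892333984), 87.74605560302734)
    0.07 826 ((569.8359375, -270.77423095703125), (121.19893646240234, 106.21248626708984), 87.8150634765625)
    0.09 256 ((563.9829711914062, -276.3691711425781), (83.5976791381836, 89.10636138916016), 61.8977165222168)
```

```bash
cat >> h.py <<'E'
def pose(az,tilt=0,rk=0):
    """tool z = down tilted by tilt deg toward azimuth rk; tool y at azimuth az (deg)"""
    a=np.radians(az); y=np.array([np.cos(a),np.sin(a),0]); z=np.array([0,0,-1.]); 
    M=np.stack([np.cross(y,z),y,z],1)
    k=np.radians(rk); ax=np.array([-np.sin(k),np.cos(k),0])
    return R.from_rotvec(-np.radians(tilt)*ax)*R.from_matrix(M)
def row(pos,rot):
    s=status.read_state(); r0=R.from_quat(s['eef_rot'])
    d=r0.inv().apply(np.array(pos)-s['ee_pos'])*1000; t=(r0.inv()*rot).as_rotvec()
    print('row',t.round(4).tolist(),d.round(1).tolist(),'rows',np.linalg.norm(t)/.15,np.linalg.norm(d)/50,'t',s['time'])
E
python3 - <<'E'
from h import *
row([.52,.25,.36],pose(40))
b=pickle.load(open('top.pkl','rb'));p=cloud(b);h=cv2.cvtColor(b['image'],cv2.COLOR_RGB2HSV)
m=(h[...,0]>160)&(h[...,1]>60)&(p[...,2]>.01)
n,l,st,ce=cv2.connectedComponentsWithStats(m.astype(np.uint8))
for i in range(1,n):
    if st[i,4]>20: print(p[l==i].min(0),p[l==i].max(0))
for s in pose(25,25,-5).as_matrix().T: print(s)
E
```

```text
row [-0.0012, 0.0004, 0.5399] [-409.8, -218.7, -137.8] rows 3.5992884597625996 9.690480925656717 t 0.1
[ 0.44045698 -0.15606262  0.07789945] [ 0.54280365 -0.0194317   0.99359832]
[ 0.40861393 -0.22486656  0.01817213] [ 0.41798888 -0.20456969  0.08322348]
[ 0.39079856 -0.28451315  0.080379  ] [ 0.44045698 -0.0194317   0.99359832]
[-0.37595042  0.90222488 -0.21130913]
[0.82547671 0.42969006 0.36599815]
[ 0.42101007 -0.03683361 -0.90630779]
```

Call:
{"method": "jog_arm", "body": {
  "plan": [
    [0, 0, 0.54, -410, -219, -138, 1],
    [0, 0, 0.54, -410, -219, -138, 1],
    [0, 0, 0.54, -410, -219, -138, 1],
    [0, 0, 0.54, -410, -219, -138, 1],
    [0, 0, 0.54, -410, -219, -138, 1],
    [0, 0, 0.54, -410, -219, -138, 1],
    [0, 0, 0.54, -410, -219, -138, 1],
    [0, 0, 0.54, -410, -219, -138, 1],
    [0, 0, 0.54, -410, -219, -138, 1],
    [0, 0, 0.54, -410, -219, -138, 1],
    [0, 0, 0.54, -410, -219, -138, 1],
    [0, 0, 0.54, -410, -219, -138, 1]
  ]
}}

```text
time: 1.3
ee_pos: [0.5203, 0.2494, 0.3602]
eef_rot: [0.423, 0.906, -0.0, -0.0]
ft_force: [-0.9, 0.6, -0.4]
width: 0.0873
grip_force: 0.0
```

```bash
cat >> h.py <<'E'
def wrays(c,uv):
    """world origin and rays for wrist pixels"""
    uv=np.asarray(uv,float); x=(uv[:,0]-c['cx']);y=(uv[:,1]-c['cy']); r=np.hypot(x,y)+1e-9; th=r/c['fx']
    d=np.stack([np.sin(th)*x/r,np.sin(th)*y/r,np.cos(th)],-1)
    s=c['state']; Rw=R.from_quat(s['eef_rot']).as_matrix(); M=c['mount']
    return s['ee_pos']+Rw@M[:3,3], d@(Rw@M[:3,:3]).T
def hit(c,uv,N,off):
    o,d=wrays(c,uv); t=(off-o@N)/(d@N); return o+t[:,None]*d
E
python3 - <<'E'
from h import *
c=grab('wrist'); print(c['fx'],c['cx'],c['cy'],c['mount'].round(3).tolist(),c['state']['joint_positions'].round(2))
save(c['image'],'w1')
y=np.radians(-4.8);N=np.array([-.4226*np.cos(y),-.4226*np.sin(y),.9063])
P0=np.array([.6187,.2505,.0866]); off=N@P0
v,u=np.mgrid[:480,:640]; uv=np.stack([u.ravel(),v.ravel()],1)
H=hit(c,uv,N,off).reshape(480,640,3)
ex=np.array([np.cos(y),np.sin(y),0]);ey=np.array([-np.sin(y),np.cos(y),0]); es=np.cross(ey,N)
S=(H-P0)@es; T=(H-P0)@ey
im=c['image'].max(-1).astype(float)
# brightness profile across the slot, for |T|<40
for t0 in(-35,-12,12,35):
    print(t0,[int(np.mean(im[(abs(T*1000-t0)<10)&(abs(S*1000-s)<1)])) if ((abs(T*1000-t0)<10)&(abs(S*1000-s)<1)).any() else -1 for s in range(-36,37,2)])
print([int(np.mean(im[(abs(S*1000)<3)&(abs(T*1000-t)<1.5)])) for t in range(-72,73,3)])
E
```

```text
371.64829954431775 324.0814380439231 229.63142443940168 [[0.0, -0.953, -0.303, 0.084], [1.0, -0.0, 0.0, 0.0], [-0.0, -0.303, 0.953, -0.162], [0.0, 0.0, 0.0, 1.0]] [-0.78  0.19  0.31  1.37 -0.06  1.6   0.22]
-35 [108, 170, 201, 237, 239, 239, 239, 239, 239, 239, 239, 239, 239, 239, 239, 228, 148, 96, 108, 199, 239, 240, 240, 240, 240, 240, 240, 239, 240, 240, 240, 239, 217, 189, 247, 248, 246]
-12 [99, 168, 201, 236, 237, 237, 237, 237, 237, 237, 237, 237, 238, 237, 237, 227, 139, 89, 112, 202, 237, 237, 238, 238, 238, 238, 238, 238, 237, 238, 238, 238, 218, 193, 247, 248, 245]
12 [109, 168, 195, 233, 235, 234, 235, 235, 235, 235, 234, 235, 235, 235, 235, 225, 140, 92, 108, 199, 234, 235, 235, 235, 235, 235, 235, 235, 235, 235, 235, 235, 214, 187, 247, 248, 245]
35 [119, 179, 194, 231, 233, 233, 233, 233, 233, 233, 233, 233, 233, 233, 233, 224, 139, 90, 106, 190, 233, 233, 233, 234, 233, 234, 233, 234, 234, 233, 234, 234, 215, 187, 247, 247, 244]
[128, 115, 230, 234, 228, 227, 237, 174, 139, 126, 109, 136, 145, 147, 134, 144, 135, 127, 135, 131, 138, 139, 132, 136, 133, 120, 134, 139, 138, 139, 131, 134, 130, 123, 133, 128, 142, 135, 131, 146, 231, 233, 228, 226, 238, 240, 166, 97, 102]
```

View pics/w1.png

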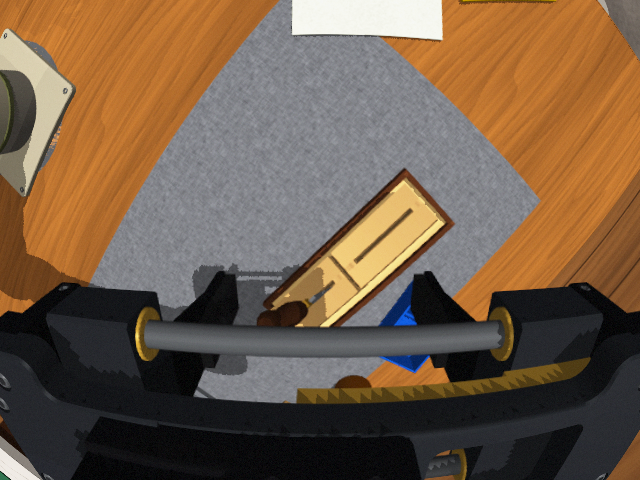

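The wrist view shows the empty slot from (358,261) to (411,210), with the parked dark tool at (285,315). It puts the slot centre about 1.6 mm nearer the robot than the fixed cameras do. Now I'll go to the knob.

Run:
```python
from h import *
row([.611,-.271,.30],pose(-92.2))
```

```text
row [-0.0013, 0.0007, 2.3079] [-458.2, -265.3, 59.8] rows 15.385937722998738 10.6562496410588 t 1.35
```

Call:
{"method": "jog_arm", "body": {
  "plan": [
    [0, 0, 2.308, -458, -265, 60, 1],
    [0, 0, 2.308, -458, -265, 60, 1],
    [0, 0, 2.308, -458, -265, 60, 1],
    [0, 0, 2.308, -458, -265, 60, 1],
    [0, 0, 2.308, -458, -265, 60, 1],
    [0, 0, 2.308, -458, -265, 60, 1],
    [0, 0, 2.308, -458, -265, 60, 1],
    [0, 0, 2.308, -458, -265, 60, 1],
    [0, 0, 2.308, -458, -265, 60, 1],
    [0, 0, 2.308, -458, -265, 60, 1],
    [0, 0, 2.308, -458, -265, 60, 1],
    [0, 0, 2.308, -458, -265, 60, 1]
  ]
}}

```text
time: 2.55
ee_pos: [0.6102, -0.275, 0.2984]
eef_rot: [0.974, 0.227, -0.002, 0.0]
ft_force: [0.4, 0.7, -0.1]
width: 0.0873
grip_force: 0.0
```

Run:
```python
from h import *
print(status.read_state()['joint_positions'].round(2))
row([.611,-.271,.26],pose(-92.2))
```

```text
[-0.17  0.5   0.81  1.23 -0.35  1.55 -0.53]
row [0.0003, 0.0035, 0.4965] [2.6, -3.2, 38.4] rows 3.3098065173466127 0.7726782621467614 t 2.55
```

Call:
{"method": "jog_arm", "body": {
  "plan": [
    [0, 0, 0.497, 2.6, -3.2, 38, 1],
    [0, 0, 0.497, 2.6, -3.2, 38, 1],
    [0, 0, 0.497, 2.6, -3.2, 38, 1],
    [0, 0, 0.497, 2.6, -3.2, 38, 1],
    [0, 0, 0.497, 2.6, -3.2, 38, 1],
    [0, 0, 0.497, 2.6, -3.2, 38, 1]
  ]
}}

```text
time: 3.15
ee_pos: [0.6127, -0.2659, 0.262]
eef_rot: [1.0, -0.012, -0.0, -0.0]
ft_force: [0.6, 0.1, -0.5]
width: 0.0871
grip_force: 0.0
```

Run:
```python
from h import *
c=grab('wrist'); im=c['image']; save(im,'w2'); s=c['state'];print(s['ee_pos'],s['joint_positions'].round(2))
h=cv2.cvtColor(im,cv2.COLOR_RGB2HSV)
# project predicted points to see where they are
def proj(P):
    Rw=R.from_quat(s['eef_rot']).as_matrix();M=c['mount']
    p=(np.array(P)-s['ee_pos'])@Rw; p=(p-M[:3,3])@M[:3,:3]
    r=np.hypot(p[0],p[1]);th=np.arctan2(r,p[2]); return c['cx']+c['fx']*th*p[0]/r,c['cy']+c['fx']*th*p[1]/r
print('knob',proj([.611,-.271,.112]),'handle',proj([.5415,-.2695,.153]))
row([.611,-.271,.087],pose(-92.2))
```

```text
[ 0.61268166 -0.26593625  0.261961  ] [-0.25  0.53  0.9   1.31 -0.41  1.49 -0.98]
knob (np.float64(330.00259764247164), np.float64(214.630850653853)) handle (np.float64(330.4533129051), np.float64(308.26714840759064))
row [-0.0008, 0.0003, 0.0132] [-1.4, 4.9, 175.1] rows 0.08829386227817485 3.504445809373938 t 3.2
```

View pics/w2.png

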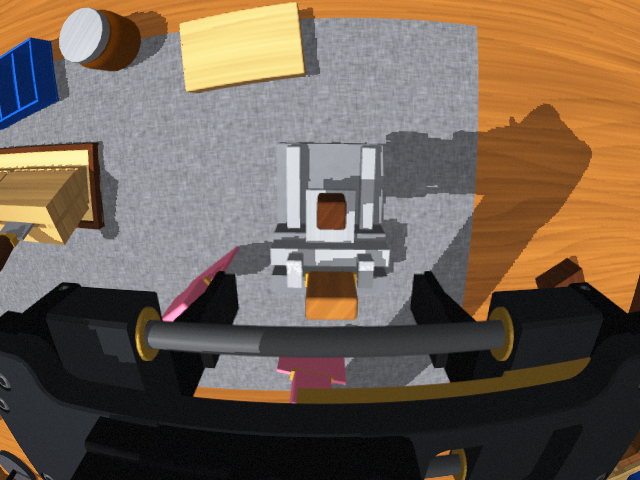

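The wrist view agrees: the knob top is at (331,212), predicted (330,215), and the handle top is at (331,308), predicted (330,308).

Run:
```python
from h import *
print(status.read_state()['ee_pos'])
row([.611,-.271,.087],pose(-92.2))
```

```text
[ 0.61261659 -0.26627355  0.26215107]
row [-0.0008, 0.0003, 0.0132] [-1.4, 4.9, 175.1] rows 0.08829386227817485 3.504445809373938 t 3.2
```

Call:
{"method": "jog_arm", "body": {
  "plan": [
    [0, 0, 0.013, -1.4, 4.9, 60, 1],
    [0, 0, 0.013, -1.4, 4.9, 110, 1],
    [0, 0, 0.013, -1.4, 4.9, 150, 1],
    [0, 0, 0.013, -1.4, 4.9, 175, 1],
    [0, 0, 0.013, -1.4, 4.9, 175, 1],
    [0, 0, 0.013, -1.4, 4.9, 175, 1],
    [0, 0, 0.013, -1.4, 4.9, 175, 1]
  ]
}}

```text
time: 3.9
ee_pos: [0.612, -0.2729, 0.0899]
eef_rot: [1.0, -0.02, 0.002, 0.0]
ft_force: [0.6, 0.3, 0.5]
width: 0.0871
grip_force: 0.0
```

Good. Close on the knob at moderate force.

Call:
{"method": "jog_arm", "body": {
  "plan": [
    [0, 0, 0, 0, 0, 0, -0.6],
    [0, 0, 0, 0, 0, 0, -0.6],
    [0, 0, 0, 0, 0, 0, -0.6],
    [0, 0, 0, 0, 0, 0, -0.6],
    [0, 0, 0, 0, 0, 0, -0.6],
    [0, 0, 0, 0, 0, 0, -0.6],
    [0, 0, 0, 0, 0, 0, -0.6]
  ],
  "squeeze": 20
}}

```text
time: 4.6
ee_pos: [0.6108, -0.2722, 0.0875]
eef_rot: [1.0, -0.021, -0.0, -0.0]
ft_force: [-0.9, -0.3, -0.4]
width: 0.0391
grip_force: 0.0
```

Run:
```python
from h import *
s=status.read_state();print(s['ee_pos'],s['ft_force'])
row(s['ee_pos']+.0365*np.array([.99926,-.0384,0]),R.from_quat(s['eef_rot']))
```

```text
[ 0.61076385 -0.27219159  0.0874612 ] [-0.93132097 -0.30469517 -0.36401711]
row [0.0, 0.0, 0.0] [36.5, -0.1, -0.0] rows 0.0 0.7299982142718169 t 4.6
```

Call:
{"method": "jog_arm", "body": {
  "plan": [
    [0, 0, 0, 0, 0, 0, -0.6],
    [0, 0, 0, 0, 0, 0, -0.6],
    [0, 0, 0, 0, 0, 0, -0.6],
    [0, 0, 0, 0, 0, 0, -0.6],
    [0, 0, 0, 9, 0, 0, -0.6],
    [0, 0, 0, 18, 0, 0, -0.6],
    [0, 0, 0, 27, 0, 0, -0.6],
    [0, 0, 0, 35, 0, 0, -0.6],
    [0, 0, 0, 37, 0, 0, -0.6],
    [0, 0, 0, 37, 0, 0, -0.6],
    [0, 0, 0, 37, 0, 0, -0.6]
  ],
  "squeeze": 20
}}

```text
time: 5.7
ee_pos: [0.6472, -0.2734, 0.0874]
eef_rot: [1.0, -0.021, -0.001, -0.001]
ft_force: [-8.5, 5.2, 5.7]
width: 0.0257
grip_force: 20.0
```

Call:
{"method": "jog_arm", "body": {
  "plan": [
    [0, 0, 0, 2, 0, 0, -0.6],
    [0, 0, 0, 4, 0, 0, -0.6],
    [0, 0, 0, 4, 0, 0, -0.6],
    [0, 0, 0, 4, 0, 0, -0.6]
  ]
}}

```text
time: 6.1
ee_pos: [0.6485, -0.2735, 0.0871]
eef_rot: [1.0, -0.021, -0.004, -0.002]
ft_force: [-21.4, 9.5, 12.3]
width: 0.0255
grip_force: 20.0
```

Call:
{"method": "jog_arm", "body": {
  "plan": [
    [0, 0, 0, -2, 0, 0, 0.3],
    [0, 0, 0, -2, 0, 0, 0.3],
    [0, 0, 0, -2, 0, 0, 0.3],
    [0, 0, 0, -2, 0, 0, 0.3],
    [0, 0, 0, -2, 0, 0, 0.3],
    [0, 0, 0, -2, 0, -40, 0.3],
    [0, 0, 0, -2, 0, -90, 0.3],
    [0, 0, 0, -2, 0, -140, 0.3],
    [0, 0, 0, -2, 0, -160, 0.3],
    [0, 0, 0, -2, 0, -160, 0.3]
  ]
}}

```text
time: 7.1
ee_pos: [0.6509, -0.2749, 0.2517]
eef_rot: [1.0, -0.021, 0.003, 0.001]
ft_force: [-0.6, 0.2, -1.3]
width: 0.0569
grip_force: 0.0
```

Run:
```python
from h import *
a=grab('scene');b=grab('top')
def rect(p):
    r=cv2.minAreaRect(p[:,:2].astype(np.float32)*1000); return np.round(r[0],1),np.round(r[1],1),round(r[2],1)
for n,c in(('s',a),('t',b)):
    p=cloud(c);x,y,z=np.moveaxis(p,-1,0);h=cv2.cvtColor(c['image'],cv2.COLOR_RGB2HSV)
    for lo,hi in((.145,.16),(.1,.12)):
        m=(h[...,1]>90)&(h[...,0]<25)&(y<-.2)&(y>-.35)&(x>.45)&(x<.72)&(z>lo)&(z<hi)
        k,lab,st,ce=cv2.connectedComponentsWithStats(m.astype(np.uint8))
        for i in range(1,k):
            if st[i,4]>8: q=p[lab==i]; print(n,lo,st[i].tolist(),rect(q),np.median(q[:,2]).round(4))
save(np.hstack([cv2.resize(a['image'][130:250,180:300],(390,390)),cv2.resize(b['image'][225:325,400:500],(390,390))]),'open')
s=status.read_state();print(s['ee_pos'],s['joint_positions'].round(2))
row([.5415,-.2695,.2],pose(-2.2))
row([.5415,-.2695,.2],pose(177.8))
```

```text
s 0.145 [236, 143, 21, 17, 194] (array([ 543.4, -269.8]), array([49.9, 21.9]), 88.4) 0.1535
s 0.1 [238, 160, 20, 18, 154] (array([ 549.7, -266.5]), array([22.8, 45.7]), 26.8) 0.1098
s 0.1 [197, 183, 16, 15, 172] (array([ 648.8, -271.9]), array([29.3, 27. ]), 88.4) 0.1117
t 0.1 [450, 237, 12, 11, 78] (array([ 648.9, -266.7]), array([15.2, 27. ]), 57.5) 0.1113
[ 0.64984101 -0.27383335  0.2472423 ] [-0.18  0.63  0.87  1.21 -0.46  1.5  -1.  ]
row [0.0001, -0.0004, -1.5736] [-108.4, 0.1, 47.2] rows 10.490586223135992 2.365450194780432 t 7.2
row [-0.0004, -0.0001, 1.568] [-108.4, 0.1, 47.2] rows 10.453365170436577 2.365450194780432 t 7.2
```

View pics/open.png

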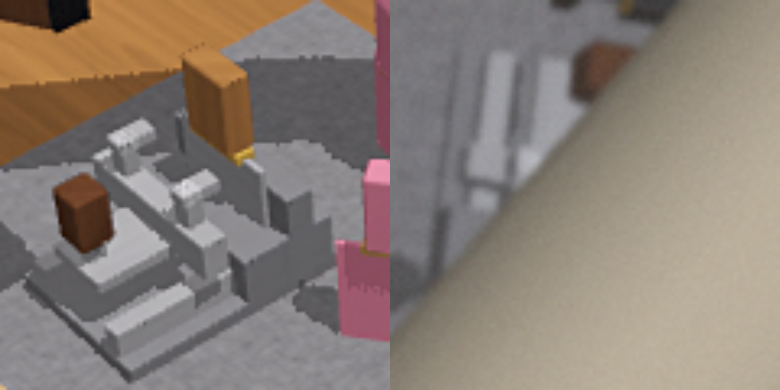

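The jaw is fully back, with the knob now at x 0.649, and the scraper still stands. Rotate and hover over the handle.

Call:
{"method": "jog_arm", "body": {
  "plan": [
    [0, 0, -1.574, -108, 0, 25, 0.3],
    [0, 0, -1.574, -108, 0, 25, 0.3],
    [0, 0, -1.574, -108, 0, 25, 0.3],
    [0, 0, -1.574, -108, 0, 25, 0.3],
    [0, 0, -1.574, -108, 0, 25, 0.3],
    [0, 0, -1.574, -108, 0, 25, 0.3],
    [0, 0, -1.574, -108, 0, 25, 0.3],
    [0, 0, -1.574, -108, 0, 25, 0.3],
    [0, 0, -1.574, -108, 0, 25, 0.3],
    [0, 0, -1.574, -108, 0, 25, 0.3],
    [0, 0, -1.574, -108, 0, 25, 0.3],
    [0, 0, -1.574, -108, 0, 25, 0.3]
  ]
}}

```text
time: 8.4
ee_pos: [0.5413, -0.2689, 0.2209]
eef_rot: [0.72, 0.694, -0.0, -0.001]
ft_force: [-0.1, -0.2, 0.3]
width: 0.0565
grip_force: 0.0
```

Call:
{"method": "jog_arm", "body": {
  "plan": [
    [0, 0, 0, 0, 0, 0, 0.3],
    [0, 0, 0, 0, 0, 0, 0.3]
  ]
}}

```text
time: 8.6
ee_pos: [0.5416, -0.2692, 0.2219]
eef_rot: [0.721, 0.693, -0.0, -0.0]
ft_force: [-0.6, 0.7, 0.2]
width: 0.0568
grip_force: 0.0
```

Run:
```python
from h import *
s=status.read_state();print(s['ee_pos'],s['joint_positions'].round(2),s['width'])
row([.5415,-.2695,.109],pose(-2.2))
b=grab('top');p=cloud(b);x,y,z=np.moveaxis(p,-1,0);h=cv2.cvtColor(b['image'],cv2.COLOR_RGB2HSV)
```

```text
[ 0.5416453  -0.26919424  0.22187109] [-0.13  0.33  0.65  1.55 -0.2   1.34  0.5 ] 0.0567595332903144
row [-0.001, -0.0003, -0.0014] [-0.3, -0.0, 112.9] rows 0.011697740346863137 2.2574319497291087 t 8.6
```

Call:
{"method": "jog_arm", "body": {
  "plan": [
    [0, 0, 0, 0, 0, 45, 0.3],
    [0, 0, 0, 0, 0, 85, 0.3],
    [0, 0, 0, 0, 0, 113, 0.3],
    [0, 0, 0, 0, 0, 113, 0.3],
    [0, 0, 0, 0, 0, 113, -0.7],
    [0, 0, 0, 0, 0, 113, -0.7],
    [0, 0, 0, 0, 0, 113, -0.7],
    [0, 0, 0, 0, 0, 113, -0.7],
    [0, 0, 0, 0, 0, 113, -0.7],
    [0, 0, 0, 0, 0, 113, -0.7],
    [0, 0, 0, 0, 0, 113, -0.7],
    [0, 0, 0, 0, 0, 113, -0.7]
  ],
  "squeeze": 35
}}

```text
time: 9.85
ee_pos: [0.5413, -0.2695, 0.11]
eef_rot: [0.721, 0.693, -0.0, -0.0]
ft_force: [-4.6, 2.5, 7.1]
width: 0.022
grip_force: 34.9
```

Call:
{"method": "jog_arm", "body": {
  "plan": [
    [0, 0, 0, 0, 0, -8, -0.7],
    [0, 0, 0, 0, 0, -20, -0.7],
    [0, 0, 0, 0, 0, -35, -0.7],
    [0, 0, 0, 0, 0, -55, -0.7],
    [0, 0, 0, 0, 0, -80, -0.7],
    [0, 0, 0, 0, 0, -120, -0.7],
    [0, 0, 0, 0, 0, -160, -0.7],
    [0, 0, 0, 0, 0, -190, -0.7],
    [0, 0, 0, 0, 0, -190, -0.7],
    [0, 0, 0, 0, 0, -190, -0.7]
  ]
}}

```text
time: 10.85
ee_pos: [0.542, -0.2695, 0.3004]
eef_rot: [0.72, 0.694, 0.001, 0.001]
ft_force: [-0.0, 0.4, -4.4]
width: 0.022
grip_force: 34.9
```

Run:
```python
from h import *
s=status.read_state();print(s['ee_pos'],s['joint_positions'].round(2),s['width'],s['ft_force'],s['torque'])
a=grab('scene'); save(a['image'],'lift')
T=a['world_from_camera']
def proj(P): 
    q=T[:3,:3].T@(np.array(P)-T[:3,3]); return a['fx']*q[0]/q[2]+a['cx'],a['fy']*q[1]/q[2]+a['cy']
# scraper in tool: grasp -> edge predicted at tcp - 97mm
print('edge pred',proj(s['ee_pos']-[0,0,.097]))
p=cloud(a); x,y,z=np.moveaxis(p,-1,0); e=s['ee_pos']
m=(abs(x-e[0])<.04)&(abs(y-e[1])<.07)&(z>.17)&(z<.275)
q=p[m]; 
for lo in (.19,.20,.21,.22,.23,.24,.25,.26,.27):
    k=q[(q[:,2]>lo)&(q[:,2]<lo+.01)]
    if len(k)>3: print(lo,len(k),k.mean(0).round(4),cv2.minAreaRect((k[:,:2]*1000).astype(np.float32)))
print(q[:,2].min())
```

```text
[ 0.54201374 -0.26949529  0.30038155] [-0.14  0.29  0.67  1.42 -0.18  1.49  0.49] 0.022003156776619147 [-0.04881852  0.42151404 -4.36594682] [-0.07151067  0.05125428  0.00358932]
edge pred (np.float64(243.65065028316909), np.float64(128.8190006414417))
0.2 72 [ 0.5448 -0.2703  0.2065] ((544.7394409179688, -271.85137939453125), (87.1858901977539, 6.63584041595459), 88.57195281982422)
0.21 114 [ 0.5451 -0.2669  0.215 ] ((544.0780639648438, -270.4027099609375), (85.21936798095703, 7.139499187469482), 88.07176208496094)
0.22 111 [ 0.5451 -0.2687  0.2252] ((544.7455444335938, -270.87835693359375), (86.04882049560547, 6.178567409515381), 89.7211685180664)
0.23 113 [ 0.5453 -0.2672  0.235 ] ((545.5533447265625, -272.06280517578125), (86.99663543701172, 8.53204345703125), 89.44071960449219)
0.24 120 [ 0.5452 -0.2693  0.2449] ((544.828857421875, -269.742919921875), (87.70635986328125, 5.9263153076171875), 88.38216400146484)
0.25 116 [ 0.5454 -0.2665  0.2552] ((544.98486328125, -270.76995849609375), (85.23113250732422, 6.606622219085693), 89.62140655517578)
0.26 126 [ 0.5454 -0.2686  0.265 ] ((545.0127563476562, -272.5133056640625), (90.87675476074219, 5.731421947479248), 87.63966369628906)
0.27 56 [ 0.5453 -0.2658  0.2723] ((545.790771484375, -270.3910827636719), (83.06953430175781, 5.245861053466797), 88.9344482421875)
0.20115018744732216
```

```bash
cat >> h.py <<'E'
ey_=np.radians(-4.8); EX=np.array([np.cos(ey_),np.sin(ey_),0]); INS=.42262*EX-np.array([0,0,.90631])
MOUTH=np.array([.617,.248,.086]); L=.098; PR=pose(-4.8,25,-4.8)
def tcp(gap): return MOUTH-INS*(L+gap)   # gap>0: edge above mouth
E
python3 - <<'E'
from h import *
row([.50,.25,.36],PR); print(tcp(.04),tcp(-.06))
E
```

```text
row [-0.4367, -0.0104, 0.045] [517.2, -61.3, -60.6] rows 2.927537861174429 10.48744028180495 t 10.9
[0.55888298 0.25288022 0.21107078] [0.60099676 0.24934383 0.12043978]
```

Call:
{"method": "jog_arm", "body": {
  "plan": [
    [0, 0, 0, 0, 0, -50, -0.7],
    [-0.15, 0, 0.015, 45, -5, -60, -0.7],
    [-0.3, -0.01, 0.03, 95, -11, -60, -0.7],
    [-0.437, -0.01, 0.045, 517, -61, -60, -0.7],
    [-0.437, -0.01, 0.045, 517, -61, -60, -0.7],
    [-0.437, -0.01, 0.045, 517, -61, -60, -0.7],
    [-0.437, -0.01, 0.045, 517, -61, -60, -0.7],
    [-0.437, -0.01, 0.045, 517, -61, -60, -0.7],
    [-0.437, -0.01, 0.045, 517, -61, -60, -0.7],
    [-0.437, -0.01, 0.045, 517, -61, -60, -0.7],
    [-0.437, -0.01, 0.045, 517, -61, -60, -0.7],
    [-0.437, -0.01, 0.045, 517, -61, -60, -0.7]
  ]
}}

```text
time: 12.1
ee_pos: [0.5001, 0.242, 0.3578]
eef_rot: [0.719, 0.661, 0.146, 0.159]
ft_force: [2.1, 0.4, -2.8]
width: 0.0217
grip_force: 35.0
```

Call:
{"method": "jog_arm", "body": {
  "plan": [
    [0, 0, 0, 0, 0, 0, -0.7]
  ]
}}

```text
time: 12.2
ee_pos: [0.4983, 0.248, 0.3567]
eef_rot: [0.715, 0.665, 0.146, 0.158]
ft_force: [-0.3, 0.4, -3.3]
width: 0.0217
grip_force: 35.0
```

Run:
```python
from h import *
s=status.read_state();print(s['ee_pos'],s['joint_positions'].round(2),s['ft_force'])
row(tcp(.03),PR)
```

```text
[0.49828181 0.24796789 0.35674034] [-0.58 -0.12 -0.14  1.74  0.31  1.22 -0.86] [-0.28761644  0.37718707 -3.34429284]
row [-0.0032, -0.0035, 0.0096] [9.5, -6.6, 167.4] rows 0.07155072304051233 3.356405511012909 t 12.2
```

Call:
{"method": "jog_arm", "body": {
  "plan": [
    [0, 0, 0.01, 9.5, -6.6, 50, -0.7],
    [0, 0, 0.01, 9.5, -6.6, 95, -0.7],
    [0, 0, 0.01, 9.5, -6.6, 135, -0.7],
    [-0.003, -0.003, 0.01, 9.5, -6.6, 160, -0.7],
    [-0.003, -0.003, 0.01, 9.5, -6.6, 167, -0.7],
    [-0.003, -0.003, 0.01, 9.5, -6.6, 167, -0.7],
    [-0.003, -0.003, 0.01, 9.5, -6.6, 167, -0.7]
  ]
}}

```text
time: 12.9
ee_pos: [0.5665, 0.2451, 0.2066]
eef_rot: [0.722, 0.657, 0.148, 0.161]
ft_force: [-0.1, 0.5, -2.8]
width: 0.0219
grip_force: 35.0
```

Run:
```python
from h import *
c=grab('wrist'); im=c['image']; s=c['state'];print(s['ee_pos'],s['ft_force']); row(tcp(.03),PR)
N=-INS; off=N@MOUTH
v,u=np.mgrid[:480,:640]; H=hit(c,np.stack([u.ravel(),v.ravel()],1),N,off).reshape(480,640,3)
EY=np.array([-EX[1],EX[0],0]); ES=np.cross(EY,N); S=(H-MOUTH)@ES*1000;T=(H-MOUTH)@EY*1000
g=im.max(-1).astype(float)
for t0 in range(-40,66,8):
    print(t0,[int(g[(abs(T-t0)<4)&(abs(S-k)<.5)].mean()) if ((abs(T-t0)<4)&(abs(S-k)<.5)).any() else -1 for k in range(-10,11)])
print([int(np.mean(g[(abs(S)<2)&(abs(T-t)<1)])) for t in range(30,66,2)])
save(im,'w3')
# where the blade's edge end corners should appear
def proj(P):
    Rw=R.from_quat(s['eef_rot']).as_matrix();M=c['mount']
    p=(np.array(P)-s['ee_pos'])@Rw; p=(p-M[:3,3])@M[:3,:3]
    r=np.hypot(p[0],p[1]);th=np.arctan2(r,p[2]); return np.round([c['cx']+c['fx']*th*p[0]/r,c['cy']+c['fx']*th*p[1]/r],1)
Rw=R.from_quat(s['eef_rot']).as_matrix(); e=s['ee_pos']+Rw[:,2]*L
for k in(-1,1): print('edge corner pred',proj(e+k*.042*Rw[:,0]))
for k in(-1,1): print('slot end pred',proj(MOUTH+k*.049*EY))
```

```text
[0.56645773 0.24511972 0.20664099] [-0.13411359  0.45526542 -2.76443848]
row [0.0053, 0.0013, -0.0099] [6.8, -6.0, 2.9] rows 0.07569144807139654 0.19045605105237245 t 12.95
-40 [107, 117, 119, 121, 122, 122, 123, 119, 118, 115, 115, 114, 116, 113, 114, 113, 113, 112, 111, 110, 111]
-32 [113, 120, 124, 123, 131, 137, 138, 135, 134, 132, 131, 129, 130, 129, 123, 141, 130, 128, 126, 123, 133]
-24 [178, 179, 178, 179, 192, 212, 217, 218, 220, 220, 219, 217, 215, 217, 219, 221, 220, 218, 218, 217, 215]
-16 [176, 176, 177, 176, 176, 173, 179, 126, 134, 167, 175, 176, 180, 206, 221, 224, 225, 224, 223, 224, 239]
-8 [175, 176, 176, 176, 175, 175, 167, 117, 131, 170, 179, 180, 185, 207, 223, 226, 227, 226, 226, 226, 245]
0 [173, 174, 173, 174, 174, 174, 169, 132, 125, 173, 178, 178, 181, 208, 222, 227, 226, 225, 226, 226, 243]
8 [172, 173, 173, 173, 173, 173, 163, 130, 115, 172, 177, 177, 178, 169, 163, 165, 165, 165, 164, 164, 241]
16 [234, 225, 211, 205, 202, 203, 194, 146, 89, 171, 175, 175, 176, 165, 120, 119, 119, 121, 124, 166, 241]
24 [244, 244, 244, 244, 244, 244, 239, 148, 103, 167, 174, 174, 175, 183, 165, 121, 120, 120, 128, 210, 241]
32 [244, 243, 244, 244, 243, 243, 240, 150, 114, 165, 174, 175, 174, 179, 223, 235, 235, 234, 236, 243, 244]
40 [243, 243, 243, 244, 243, 243, 240, 161, 128, 165, 173, 173, 173, 179, 226, 243, 244, 244, 244, 244, 244]
48 [243, 243, 243, 243, 243, 243, 241, 194, 178, 198, 202, 202, 201, 204, 225, 242, 243, 243, 243, 243, 243]
56 [243, 242, 242, 242, 243, 242, 242, 241, 240, 240, 241, 240, 240, 241, 242, 243, 243, 243, 243, 243, 243]
64 [221, 226, 219, 224, 222, 222, 222, 227, 228, 226, 227, 227, 227, 227, 225, 224, 222, 222, 222, 222, 222]
[160, 163, 159, 163, 162, 163, 162, 165, 160, 189, 244, 245, 244, 241, 235, 239, 247, 237]
edge corner pred [323.7 282.5]
edge corner pred [323.6 174.3]
slot end pred [317.  265.7]
slot end pred [315.1 150. ]
```

View pics/w3.png

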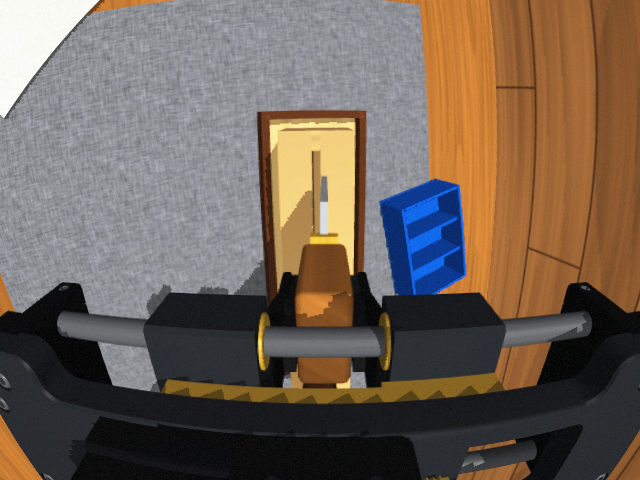

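The wrist view shows the slot end at (316,150). The blade corner is at (324,178), predicted (324,174), so the blade sits true in the grip. The slot is confirmed within about 0.3 mm. Fine-align.

Call:
{"method": "jog_arm", "body": {
  "plan": [
    [0.005, 0.001, -0.01, 6.8, -6, 3, -0.7],
    [0.005, 0.001, -0.01, 6.8, -6, 3, -0.7],
    [0.005, 0.001, -0.01, 6.8, -6, 3, -0.7],
    [0.005, 0.001, -0.01, 6.8, -6, 3, -0.7],
    [0.005, 0.001, -0.01, 6.8, -6, 3, -0.7]
  ]
}}

```text
time: 13.45
ee_pos: [0.5631, 0.2516, 0.2004]
eef_rot: [0.719, 0.661, 0.145, 0.16]
ft_force: [-0.1, 0.2, -2.3]
width: 0.022
grip_force: 35.0
```

Run:
```python
from h import *
s=status.read_state();print(s['ee_pos'],s['joint_vel'].round(3))
row(tcp(.03),PR);row(tcp(.004),PR)
```

```text
[0.5631395  0.25161996 0.20035299] [ 0.001  0.001 -0.     0.001 -0.001 -0.001  0.001]
row [-0.001, 0.0019, -0.0002] [0.9, 0.6, -1.6] rows 0.0145298092977723 0.03774654621883951 t 13.45
row [-0.001, 0.0019, -0.0002] [0.9, 0.6, 24.4] rows 0.0145298092977723 0.4894598836540655 t 13.45
```

Settled. Confirm the slot once more from here with a steady arm, by profile only.

Run:
```python
from h import *
c=grab('wrist'); im=c['image']; s=c['state']
N=-INS; off=N@MOUTH
v,u=np.mgrid[:480,:640]; H=hit(c,np.stack([u.ravel(),v.ravel()],1),N,off).reshape(480,640,3)
EY=np.array([-EX[1],EX[0],0]); ES=np.cross(EY,N); S=(H-MOUTH)@ES*1000;T=(H-MOUTH)@EY*1000
g=im.max(-1).astype(float)
for t0 in (28,36,44):
    print(t0,[int(g[(abs(T-t0)<4)&(abs(S-k)<.5)].mean()) for k in range(-8,9)])
print([int(np.mean(g[(abs(S)<2)&(abs(T-t)<1)])) for t in range(40,60,2)])
# blade edge line: plane through the edge end (z=0 plane of scraper) 
Rw=R.from_quat(s['eef_rot']).as_matrix(); e=s['ee_pos']+Rw[:,2]*L
H=hit(c,np.stack([u.ravel(),v.ravel()],1),Rw[:,2],Rw[:,2]@e).reshape(480,640,3)
q=(H-e)@Rw*1000
for t in range(30,50,2): print(t,[int(g[(abs(q[...,0]-t)<1)&(abs(q[...,1]-k)<.5)].mean()) for k in range(-8,9)])
```

```text
28 [243, 244, 243, 243, 233, 137, 118, 118, 117, 117, 146, 163, 230, 243, 244, 243, 243]
36 [243, 243, 243, 243, 234, 145, 142, 150, 150, 153, 168, 164, 231, 243, 243, 243, 244]
44 [242, 243, 242, 242, 234, 153, 161, 173, 173, 173, 172, 162, 230, 243, 243, 243, 243]
[173, 172, 172, 173, 187, 242, 245, 243, 241, 234]
30 [169, 214, 240, 244, 244, 234, 137, 119, 118, 119, 122, 150, 173, 237, 244, 244, 244]
32 [176, 238, 243, 244, 244, 235, 138, 118, 117, 118, 130, 152, 173, 237, 244, 244, 244]
34 [243, 243, 243, 243, 243, 234, 138, 121, 118, 118, 131, 151, 175, 236, 244, 243, 243]
36 [244, 244, 243, 244, 244, 232, 138, 119, 118, 119, 131, 151, 174, 236, 244, 244, 243]
38 [244, 244, 244, 243, 243, 232, 133, 116, 116, 116, 137, 153, 174, 237, 244, 244, 243]
40 [243, 244, 243, 244, 243, 232, 136, 117, 121, 121, 144, 154, 203, 244, 243, 243, 244]
42 [243, 244, 243, 244, 243, 235, 151, 155, 168, 168, 171, 155, 202, 243, 244, 243, 244]
44 [244, 244, 244, 243, 243, 235, 152, 163, 173, 173, 172, 155, 203, 243, 244, 243, 244]
46 [243, 243, 243, 243, 242, 234, 153, 161, 172, 173, 172, 154, 202, 243, 243, 243, 243]
48 [243, 243, 243, 242, 243, 234, 152, 162, 173, 173, 172, 155, 201, 243, 243, 243, 243]
```

The slot spans −3.6 to +3.6 mm about my line, so it is centred. Approach to a 4 mm gap.

Call:
{"method": "jog_arm", "body": {
  "plan": [
    [-0.001, 0.002, 0, 0.9, 0.6, 10, -0.7],
    [-0.001, 0.002, 0, 0.9, 0.6, 20, -0.7],
    [-0.001, 0.002, 0, 0.9, 0.6, 24, -0.7],
    [-0.001, 0.002, 0, 0.9, 0.6, 24, -0.7],
    [-0.001, 0.002, 0, 0.9, 0.6, 24, -0.7],
    [-0.001, 0.002, 0, 0.9, 0.6, 24, -0.7]
  ]
}}

```text
time: 14.1
ee_pos: [0.5738, 0.2519, 0.179]
eef_rot: [0.719, 0.661, 0.147, 0.159]
ft_force: [-0.7, -0.2, -3.2]
width: 0.0222
grip_force: 35.0
```

Run:
```python
from h import *
s=status.read_state();print(s['joint_vel'].round(3),s['ft_force'])
row(tcp(.004),PR);row(tcp(-.02),PR)
```

```text
[-0.001 -0.004 -0.002 -0.    -0.     0.001 -0.   ] [-0.67629634 -0.18441245 -3.20155375]
row [0.0001, -0.0004, 0.0] [-0.3, 0.0, 0.6] rows 0.0030271430028498145 0.012903409132541541 t 14.1
row [0.0001, -0.0004, 0.0] [-0.3, -0.0, 24.6] rows 0.0030271430028498145 0.49191678280202167 t 14.1
```

Perfectly aligned. Insert gently.

Call:
{"method": "jog_arm", "body": {
  "plan": [
    [0, 0, 0, 0, 0, 3, -0.7],
    [0, 0, 0, 0, 0, 6, -0.7],
    [0, 0, 0, 0, 0, 9, -0.7],
    [0, 0, 0, 0, 0, 12, -0.7],
    [0, 0, 0, 0, 0, 15, -0.7],
    [0, 0, 0, 0, 0, 15, -0.7]
  ]
}}

```text
time: 14.7
ee_pos: [0.58, 0.2509, 0.1645]
eef_rot: [0.719, 0.661, 0.146, 0.159]
ft_force: [0.4, -1.0, -3.6]
width: 0.0216
grip_force: 35.0
```

Run:
```python
from h import *
s=status.read_state();print(s['ft_force'],s['torque'])
row(tcp(-.011),PR);row(tcp(-.06),PR)
```

```text
[ 0.36880239 -0.9634107  -3.58970799] [-0.02495547  0.94249469 -0.05042954]
row [-0.0009, 0.0005, 0.0] [0.2, 0.5, -0.2] rows 0.006675443603732402 0.011141499904139424 t 14.7
row [-0.0009, 0.0005, 0.0] [0.2, 0.5, 48.8] rows 0.006675443603732402 0.975834603998812 t 14.7
```

Call:
{"method": "jog_arm", "body": {
  "plan": [
    [0, 0, 0, 0.2, 0.4, 6, -0.7],
    [0, 0, 0, 0.2, 0.4, 12, -0.7],
    [0, 0, 0, 0.2, 0.4, 18, -0.7],
    [0, 0, 0, 0.2, 0.4, 24, -0.7],
    [0, 0, 0, 0.2, 0.4, 30, -0.7],
    [0, 0, 0, 0.2, 0.4, 35, -0.7],
    [0, 0, 0, 0.2, 0.4, 40, -0.7],
    [0, 0, 0, 0.2, 0.4, 44, -0.7],
    [0, 0, 0, 0.2, 0.4, 44, -0.7]
  ]
}}

```text
time: 15.6
ee_pos: [0.5989, 0.2495, 0.1247]
eef_rot: [0.719, 0.661, 0.146, 0.159]
ft_force: [0.6, 0.6, -2.7]
width: 0.0217
grip_force: 35.0
```

Run:
```python
from h import *
s=status.read_state();print(s['ft_force'],s['torque'])
row(tcp(-.06),PR)
```

```text
[ 0.61037326  0.55930783 -2.65177118] [-1.33865746e-02  9.10656280e-01  5.61420408e-04]
row [-0.0009, 0.0005, 0.0001] [-0.0, 0.1, 4.7] rows 0.006922677237513187 0.09493874302261635 t 15.6
```

Call:
{"method": "jog_arm", "body": {
  "plan": [
    [0, 0, 0, 0, 0, 2, -0.7],
    [0, 0, 0, 0, 0, 4, -0.7],
    [0, 0, 0, 0, 0, 5.5, -0.7],
    [0, 0, 0, 0, 0, 6.5, -0.7],
    [0, 0, 0, 0, 0, 6.5, -0.7]
  ]
}}

```text
time: 16.1
ee_pos: [0.6014, 0.2498, 0.1211]
eef_rot: [0.719, 0.661, 0.147, 0.159]
ft_force: [-15.3, -4.6, 14.7]
width: 0.0218
grip_force: 35.0
```

The blade is on the floor (edge about 32 mm). Release and back out along the axis.

Call:
{"method": "jog_arm", "body": {
  "plan": [
    [0, 0, 0, 0, 0, -1, -0.3],
    [0, 0, 0, 0, 0, -1, 0],
    [0, 0, 0, 0, 0, -1, 0.3],
    [0, 0, 0, 0, 0, -1, 0.3],
    [0, 0, 0, 0, 0, -1, 0.3],
    [0, 0, 0, 0, 0, -1, 0.3],
    [0, 0, 0, 0, 0, -1, 0.3],
    [0, 0, 0, 0, 0, -30, 0.3],
    [0, 0, 0, 0, 0, -70, 0.3],
    [0, 0, 0, 0, 0, -115, 0.3],
    [0, 0, 0, 0, 0, -150, 0.3],
    [0, 0, 0, 0, 0, -150, 0.3]
  ]
}}

```text
time: 17.3
ee_pos: [0.5388, 0.2571, 0.2613]
eef_rot: [0.718, 0.661, 0.151, 0.159]
ft_force: [1.3, 0.6, 0.6]
width: 0.0566
grip_force: 0.0
```

Run:
```python
from h import *
a=grab('scene'); p=cloud(a)
h=cv2.cvtColor(a['image'],cv2.COLOR_RGB2HSV)
q=(p-MOUTH)@np.stack([np.cross([-EX[1],EX[0],0],-INS),[-EX[1],EX[0],0],-INS],1)
m=(abs(q[...,1])<.06)&(abs(q[...,0])<.03)&(q[...,2]>.006)&(q[...,2]<.12)
k=q[m]
for lo in range(5,105,10):
    z=k[(k[:,2]>lo/1e3)&(k[:,2]<lo/1e3+.01)]
    if len(z): print(lo,len(z),(z.min(0)*1e3).round(1),(z.max(0)*1e3).round(1))
s=status.read_state();print(s['width'],s['ee_pos'],s['time'])
x,y,z=np.moveaxis(p,-1,0)
mm=(h[...,1]>90)&(h[...,0]<25)&(y<-.2)&(y>-.35)&(x>.45)&(x<.72)&(z>.1)&(z<.12);print('knob',p[mm].mean(0))
im=a['image'][120:460,130:500]; save(cv2.resize(im,None,fx=1.7,fy=1.7),'end')
```

```text
5 256 [ -2.7 -44.1   6. ] [ 4.7 40.4 15. ]
15 198 [ -7.8 -42.9  15.1] [ 8.7 40.9 24.9]
25 158 [ -8.1 -22.9  25. ] [13.1 23.7 34.8]
35 175 [ -9.9 -23.1  35. ] [13.5 21.5 44.9]
45 187 [ -9.  -23.7  45.1] [12.6 21.3 55. ]
55 177 [-11.5 -23.9  55. ] [12.9 21.6 65. ]
65 182 [-10.5 -22.2  65. ] [12.2 21.  75. ]
75 279 [-12.3 -23.2  75.1] [11.7 21.  84. ]
0.0566586685264774 [0.53887654 0.25593345 0.2582968 ] 17.35
knob [ 0.65056151 -0.26969005  0.10999939]
```

View pics/end.png

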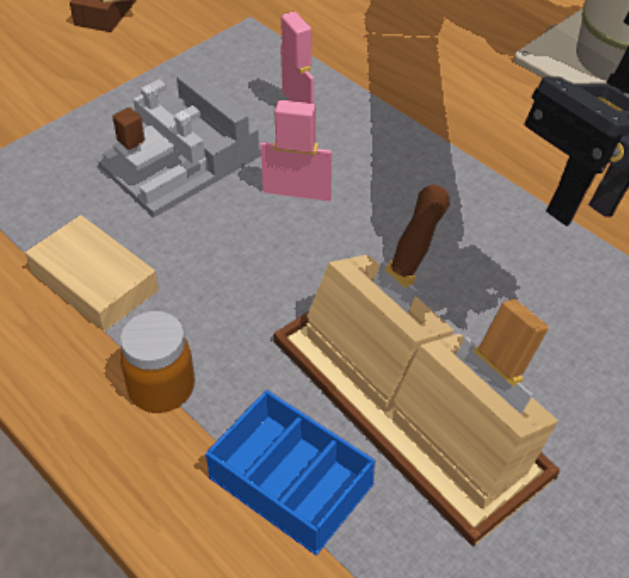

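The picture shows the scraper in the empty slot, jaw back, bystanders untouched. One check of the depth from the handle's top face.

Run:
```python
from h import *
B=np.stack([np.cross([-EX[1],EX[0],0],-INS),[-EX[1],EX[0],0],-INS],1)
for n in('scene','top'):
    a=grab(n); q=(cloud(a)-MOUTH)@B
    m=(abs(q[...,1])<.018)&(abs(q[...,0])<.008)&(q[...,2]>.07)&(q[...,2]<.1)
    print(n,m.sum(),(np.percentile(q[m][:,2],[10,50,90])*1e3).round(1))
    f=(abs(q[...,1]+0)<.06)&(abs(q[...,0])<.025)&(abs(q[...,0])>.015)&(abs(q[...,2])<.006)
    print('  face',np.median(q[f][:,2])*1e3)
```

```text
scene 162 [74.  81.2 82.5]
  face 0.5752525316033373
top 162 [78.4 80.7 82.5]
  face 0.05275093381540131
```

Handle top stands 80.7 mm above the face (81 expected fully home), so it is seated.

```bash
python3 -c "
from h import *
print(order.close_job())"
```

```text
the job is handed in; nothing more can be done
None
```

The job is handed in: the jaw was left fully open and the scraper is seated on the floor of the empty rack slot, its handle top measuring about 81 mm above the face as expected; the jar, blank and blue tray were not touched.

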